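# Fit lid and crank to a hand coffee mill and hold the crank for its set-screw

## Robot

A 6-joint arm with a two-finger parallel gripper is mounted at the origin on a cart in front of the work surface, level with it; the furniture and walls round the work are solid. World frame = base frame: x ahead of the robot, y to its left, z up, the work surface at z = 0. Lengths are in m, angles in rad, forces in N, time in s.
With the tool pointing down it reaches from about 0.35 to 0.775 m from the base axis. Payload 7.3 kg.
Tool frame: the origin (TCP) lies on the centre line of the jaws, within the pads' length; the fingertips stand 17 mm ahead of it and the grasp point (between the pads) lies 2 mm behind it (robot.tip_extent is the distance from the TCP to the fingertips, in m); z points along the fingers, y is the line along which they close (so a half turn about z gives the same grasp; the last joint's range is limited). The gripper opens to 92 mm and grips with 3 to 60 N. Pads are 19 mm wide; open, the fingers measure 130 mm over their backs; the gripper's body (75 mm by 190 mm) begins 47 mm behind the grasp point.
Start: joints at [-1.488, 0.342, 1.524, -0, 1.275, -0.146], TCP at [0.119, -0.511, 0.244] pointing down, gripper open.
Joint ranges: [-2.53, 2.53], [-0.77, 2.02], [0.04, 2.7], [-1, 4.14], [0.28, 2.66], [-3.11, 3.11]. Speed limits (rad/s): [2.57, 2.57, 3.14, 3.14, 3.14, 3.14].

## Interface

Orientations are given as [roll, pitch, yaw] about the fixed x, y, z axes, in that order (R = Rz(yaw) Ry(pitch) Rx(roll)).
In Python, from cell import robot gives the robot as it stands.
- The arm moves only by the tool step_arm, never from a script. Its argument "motion" is a list of rows, each a list of 2 entries, a list of its own where there are three numbers: the shift along the tool's x, y, z in units of 60 mm (1.0 is 60 mm), then the turn about the tool's z in rad. In form: [[[x, y, z], spin], ...]. A call has 1 to 10 rows; each row is the pose to reach, as a shift and turn from the pose commanded when the call began, along the tool's axes at that moment; what a row does not reach only later rows make up. A row lasts 1/8 s, in which the tool goes at most 62.5 mm and 10.7 degrees, less where a joint would pass 70% of its speed; a pose out of reach is approached as far as the arm can. A call with a gripper value outside its range is refused whole. "hand" is the closure in counts, from 0 (fully open) to 255 (shut), set as the call begins (left out, the last holds). The fingers move at their own pace and stop on an object; "squeeze" is the grip in N (left out, the last holds). Time passes only in rows, so rows that repeat a pose let the fingers close. It gives the time, the measured TCP pose, the force, the opening and the grip force at its end, in the units of the state.
- robot.observe(): the state, without advancing time (a new reading comes with each control period).
- robot.read_camera(name): name is "scene" or "top" or "wrist"; returns a dict with "pixels" (480x640x3 uint8, red, green, blue), "intrinsics" (3x3 intrinsics, pixels), "k1" (the pictures are not rectified: a ray, as slopes to the right and down, at radius r is drawn at 1 + k1 r^2 times it, then the intrinsics apply), "xyz" and "rotation" of the camera in the world; the wrist camera has in their place "T_tool_cam" (4x4, takes a point from camera to tool coordinates, whose origin is the TCP and whose axes are the flange's). Camera axes: x right, y up, looking along -z (the intrinsics and any distortion apply to the point x, -y, -z); pixel columns grow to the right and rows downward; lengths in m; the calibration is good to about 2 mm. A picture is of the moment at which its call begins: read the wrist's pose just before it. There is no depth.
- robot.hand_in(): hands the job in; it is judged then, once.
The state is a dict: "time": time; "qpos": joint angles; "qvel": joint speeds; "joint_efforts": joint torques, N m; "tool_pos": TCP position; "tool_rot": TCP orientation; "contact_force": force on the tool from outside, world axes, zero at the start; "torque": the same for the moment, N m; "opening": finger opening in m; "grip_force": force on a finger pad.
Only numpy, scipy, OpenCV 4.12 (cv2) and the standard library are available. Lean on these libraries where they do the work, as an engineer would, in place of code of your own. Each camera call takes 0.05 s, during which the arm holds its last target. There are 200 camera calls.

## Task

Get the hand coffee mill ready: set the black lid fully home in the hopper mouth, with the shaft coming up through it. Then put the crank on the shaft, turn it gently there until you feel it find the flat, and let it down fully over the flat; do not force it and leave the other things alone. Finish still holding the crank in the gripper, fully down and level on its flat, so that I can tighten the set-screw.

Things in the scene. Friction and masses are not known exactly. Their poses are not given: they have to be found in the camera images.
- mill: Hand coffee mill, white ceramic hopper, aluminium jar, black suction foot 104 mm wide, fixed to the worktop, axis upright. Origin on its axis at the worktop, z up. A small black lever sticks out of the foot on the -y side. Hopper rim 135 mm up, 74 mm outer diameter. A steel shaft 16 mm in diameter stands on the axis and rises 50 mm above the rim.
- hopper_mouth (a point): Centre of the hopper's round mouth at rim height, on the mill's axis; axes as the mill's. The mouth is 65 mm in inner diameter and narrows by 2 mm in diameter over its top 15 mm.
- shaft_ledge (a point): Point on the shaft's axis 163 mm above the worktop; axes fixed to the mill (it does not turn with the shaft). Below it the shaft is round; above it it is D-shaped, with one flat 3 mm off the axis, so a ledge is left. The flat faces the mill's -x side give or take 0.6 rad (35 deg); its exact angle is not reported: see it or feel for it.
- shaft_top (a point): Centre of the shaft's top, 185 mm above the worktop, 22 mm above the ledge; axes fixed to the mill. The shaft drives stiff burrs: it takes 0.3 N m to turn, so it stands still while a crank is turned on its top with light pressure (5 to 10 N).
- lid: Loose black plastic lid, 35 mm tall, about 70 g, standing on its plug. Origin at the centre of its underside, z up. Hollow tapered plug, 57 mm diameter at the bottom, 61 mm at height 12; flange 74 mm diameter from height 12 to 16; a 22 mm hole runs right through for the shaft. Seated, the flange lies on the hopper's rim: origin 12 mm below the rim, 123 mm above the worktop.
- lid_boss (a point): Middle of the lid's round grip boss, 25.5 mm above the lid's underside: 32 mm diameter, from height 16 (flange) to 35 mm (top). Seated, the boss top is 158 mm above the worktop and the shaft comes through it by 27 mm.
- crank: Loose steel crank, about 140 g, lying flat, wooden knob up. Origin on the bore's axis at the hub's underside; z up, x along the arm to the knob. Arm 18 mm wide, 6 mm thick, flush with the underside; knob 113 mm from the bore, 25 mm wide, top at 45 mm. Fully down on the shaft its underside lies on the ledge, 163 mm above the worktop.
- crank_hub (a point): Middle of the hub (block 30 mm along x and y, 26 mm tall); axes as the crank's. Through D-bore, 19 mm diameter, flared to 23 mm at the underside; the bore's flat is on the -x side (away from the arm, behind the dark set-screw), 4.4 mm off axis. It drops over the D only with the flats matched within about 0.18 rad, else it stands on the shaft's top, 22 mm too high.
- mug: White mug with green dots, 78 mm diameter, 93 mm tall, origin at the centre of its foot; leave it alone.
- jam_cup: Small jam portion cup with orange lid, 64 mm across, 27 mm tall, origin at the centre of its foot; leave it alone.
- hex_key: L-shaped dark steel hex key, legs 72 and 24 mm, 5 mm thick, lying on the worktop in front of the mill; origin near the middle of the long leg, x along it; leave it alone.
There are look-alikes about, which are no part of the job. Several things have the shape of the lid; the one meant has the colours described above.

How it is judged:
By the outcome, as a careful person would: the job done as asked, in the order asked, and still so for the second after the job is handed in, while the arm keeps its last pose, push and grip.
It also fails if it takes over 72 s, if anything falls off the work surface, if the arm or the gripper's body presses on something with over 40 N, if the wrist force passes 120 N, or if a joint passes its speed limit or range.

## Working session

There is one attempt and no reset: what is moved stays moved. The work goes in short steps, Python scripts to look and compute and a tool call to move; the robot and the scene stay as the last step left them, time stands still between calls to the robot, and variables do not carry over. Pictures are saved under pics/ and viewed, at most 10 in all, crops included, and the job is handed in when it is done.

Besides the shell and the picture viewer there is one more tool, called after "Call:" by a JSON object that holds its "name" and its "arguments", one argument or row to a line. step_arm: Moves the arm, as the interface text tells. Its arguments: {"type":"object","properties":{"motion":{"type":"array"},"hand":{"type":"number"},"squeeze":{"type":"number"}},"required":["motion"]}

```bash
mkdir -p pics; ls; cat > h.py <<'E'
import numpy as np, cv2
from cell import robot
from scipy.spatial.transform import Rotation as R
def cam(name, save=None):
    s=robot.observe(); c=robot.read_camera(name)
    if 'T_tool_cam' in c:
        T=np.eye(4); T[:3,:3]=R.from_euler('xyz',s['tool_rot']).as_matrix(); T[:3,3]=s['tool_pos']
        M=T@np.array(c['T_tool_cam'])
    else:
        M=np.eye(4); M[:3,:3]=c['rotation']; M[:3,3]=c['xyz']
    c['M']=M
    if save: cv2.imwrite(save,c['pixels'][:,:,::-1])
    return c
def ray(c,u,v):
    K=np.array(c['intrinsics']); k=c['k1']
    D=np.array([k,0,0,0,0.])
    p=cv2.undistortPoints(np.array([[[u,v]]],float),K,D)[0,0]
    return c['M'][:3,3], c['M'][:3,:3]@np.array([p[0],-p[1],-1])
def onz(c,u,v,z):
    o,d=ray(c,u,v); return o+d*(z-o[2])/d[2]
def proj(c,P):
    q=c['M'][:3,:3].T@(np.array(P)-c['M'][:3,3]); x,y=q[0]/-q[2],-q[1]/-q[2]
    f=1+c['k1']*(x*x+y*y); K=np.array(c['intrinsics'])
    return K[0,0]*x*f+K[0,2],K[1,1]*y*f+K[1,2]
E
python3 - <<'E'
from h import *
np.set_printoptions(precision=4,suppress=True)
print(robot.observe(), robot.tip_extent)
for n in ['scene','top','wrist']:
    c=cam(n,f'pics/{n}0.png'); print(n,c['M'],c['k1'],c['intrinsics'])
E
```

```text
pics
{'time': 0.0, 'qpos': array([-1.488 ,  0.3427,  1.525 ,  0.    ,  1.2754, -0.146 ]), 'qvel': array([-0.001 , -0.0009,  0.0005,  0.0016, -0.0028,  0.0019]), 'joint_efforts': array([  0.001 , -43.1238, -24.4219,   0.0719,   0.056 ,  -0.0001]), 'tool_pos': array([ 0.1191, -0.5109,  0.243 ]), 'tool_rot': array([-3.14  , -0.0002,  0.2288]), 'contact_force': array([-0.2806,  0.5811,  0.2071]), 'torque': array([-0.0144,  0.0188, -0.0389]), 'grip_force': 0.0, 'opening': 0.0918594742138711} 0.017
scene [[ 0.9273  0.0021 -2.2658 -0.2214]
 [ 0.9273  0.0021 -2.2658  0.5732]
 [ 0.9273  0.0021 -2.2658  0.8621]
 [ 0.      0.      0.      1.    ]] -0.014715051699475396 [[491.5171   0.     323.4947]
 [  0.     491.5171 231.8081]
 [  0.       0.       1.    ]]
top [[ 0.1096 -0.0306 -1.5681  0.4332]
 [ 0.1096 -0.0306 -1.5681 -0.0228]
 [ 0.1096 -0.0306 -1.5681  1.1822]
 [ 0.      0.      0.      1.    ]] -0.10914481508306151 [[440.7041   0.     312.6559]
 [  0.     440.7041 231.224 ]
 [  0.       0.       1.    ]]
wrist [[ 0.2259  0.9376  0.2642  0.1905]
 [-0.9742  0.218   0.0591 -0.4933]
 [-0.0022 -0.2708  0.9626  0.3834]
 [ 0.      0.      0.      1.    ]] -0.013132726337783973 [[335.7084   0.     319.0588]
 [  0.     335.7084 233.6507]
 [  0.       0.       1.    ]]
```

```bash
sed -i "s/M\[:3,:3\]=c\['rotation'\]/M[:3,:3]=R.from_euler('xyz',c['rotation']).as_matrix()/" h.py
```

```text
(no output)
```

View pics/scene0.png

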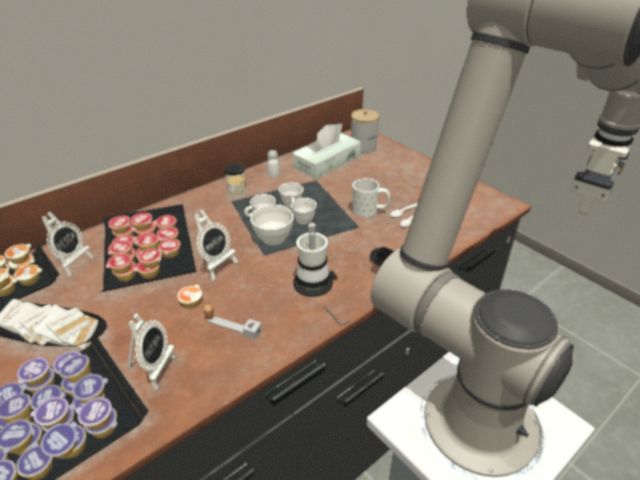

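View pics/top0.png

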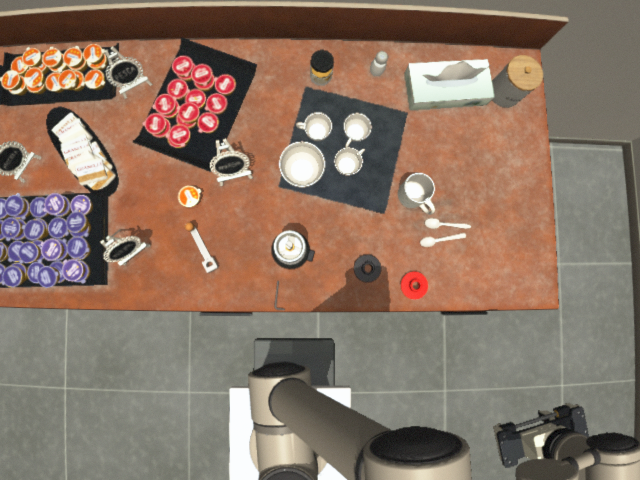

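The top view shows the mill at (290,248), a dark lid at (367,268), a red lid at (414,285), the crank with its hub at (209,266) and knob at (188,226), the orange jam cup at (189,196), the mug at (418,190) and the hex key at (279,295). Two things could be taken for the lid: the black one at top (367,268) and the red one at (414,285). I choose the black one by its description and will check it in a close crop.

```bash
python3 - <<'E'
from h import *
np.set_printoptions(precision=4,suppress=True)
c=cam('top'); s=cam('scene')
im=c['pixels']; 
cr=im[160:320,150:450]; cv2.imwrite('pics/crop0.png',cv2.resize(cr,(750,400),interpolation=cv2.INTER_CUBIC)[:,:,::-1])
hsv=cv2.cvtColor(im,cv2.COLOR_RGB2HSV)
def blob(m,box,n):
    u0,v0,u1,v1=box; mm=np.zeros_like(m); mm[v0:v1,u0:u1]=m[v0:v1,u0:u1]
    k,l,st,ce=cv2.connectedComponentsWithStats(mm.astype(np.uint8)); i=1+np.argmax(st[1:,4]); print(n,ce[i],st[i]); return ce[i],l==i
gray=hsv[:,:,2]; print(gray[255:282,350:385:3])
E
```

```text
[[173 171 172 130 114  76  85  81 161 189 185 185]
 [172 171 171 115  87  83  86  83 110 190 186 186]
 [168 176 176  92  84  85  78  82  76 183 190 191]
 [171 176 156  89  84  82  83  83  79 160 191 191]
 [165 176 117  89  86  85  85  81  78 106 191 191]
 [169 171  83  88  89  81  74  78  80  84 190 189]
 [171 166  82  83  86  59  61  64  82  80 184 191]
 [171 166  88  85  87  50  66  56  84  81 162 200]
 [169 170  89  85  78  53  71  59  79  79 124 195]
 [165 167  88  86  60  69  77  67  74  81 111 196]
 [168 157  91  81  42  87 100  44  53  73 104 176]
 [167 139  89  74  38 101 111  48  49  60  80 136]
 [163 123  78  62  35 107 115  60  44  57  66 121]
 [142  93  67  62  35 105 108  62  46  56  63 121]
 [114  88  63  66  33 102 111  60  47  54  65 120]
 [106  97  64  58  33  92 109  44  58  58  67 118]
 [113 107  65  61  44  65  97  38  61  57  69 119]
 [113 102  59  62  51  48  75  42  60  56  73 117]
 [110 105  64  62  59  40  49  45  60  58  81 114]
 [112 110  60  58  64  54  34  56  58  58 103 112]
 [109 112  59  56  60  59  51  57  62  56 112 113]
 [107 111  60  61  60  60  63  61  57  61 115 110]
 [104 110  82  62  59  57  61  57  56  72 113 109]
 [106 112 101  55  60  59  60  60  58  94 113 111]
 [104 111 108  66  59  61  57  58  57 107 111 107]
 [107 108 107  87  58  63  60  60  84 113 107 108]
 [110 107 105 101  77  63  57  64 105 110 105 109]]
```

View pics/crop0.png

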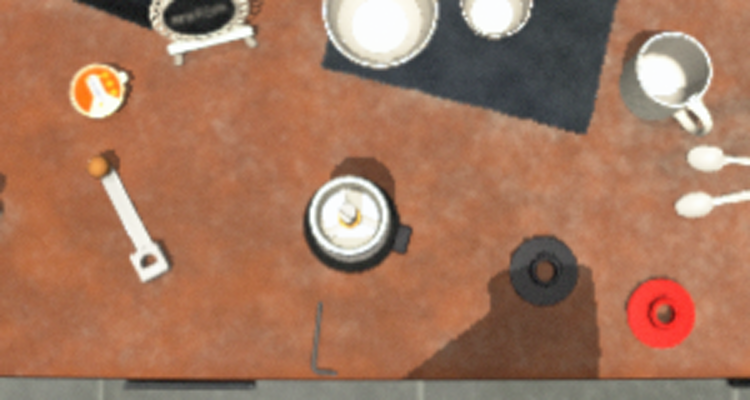

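```bash
python3 - <<'E'
from h import *
np.set_printoptions(precision=4,suppress=True)
c=cam('top'); s=cam('scene'); im=c['pixels']; hsv=cv2.cvtColor(im,cv2.COLOR_RGB2HSV); S,V=hsv[:,:,1].astype(int),hsv[:,:,2].astype(int)
def blob(m,box,n):
    u0,v0,u1,v1=box; mm=np.zeros(m.shape,np.uint8); mm[v0:v1,u0:u1]=m[v0:v1,u0:u1]
    cs,_=cv2.findContours(mm,cv2.RETR_EXTERNAL,cv2.CHAIN_APPROX_NONE); k=max(cs,key=cv2.contourArea)
    (a,b),r=cv2.minEnclosingCircle(k); M=cv2.moments(k); print(n,(a,b),r,M['m10']/M['m00'],M['m01']/M['m00'],cv2.minAreaRect(k)); return M['m10']/M['m00'],M['m01']/M['m00'],k
a=blob((S<70)&(V<100),(345,245,390,290),'lid'); print(onz(c,a[0],a[1],.016))
a=blob((S<70)&(V>130),(265,220,320,280),'rim'); print('rim',onz(c,a[0],a[1],.135))
a=blob((S<70)&(V>150),(180,230,230,285),'crank')
print([onz(c,u,v,.026) for u,v in cv2.boxPoints(cv2.minAreaRect(a[2]))])
for u,v,z in [(209.8,265,.026),(189.2,226.4,.045)]: print(onz(c,u,v,z))
# shaft top
for n,z in [((345/2.5+150,208/2.5+160),.185)]: print('shaft?',n,onz(c,*n,z))
P=onz(c,a[0],a[1],.135)
m=onz(c,290,247.5,.135)
for z in (0,.135,.185): print(proj(s,[m[0],m[1],z]), proj(c,[m[0],m[1],z]))
print(robot.observe()['time'])
E
```

```text
lid (366.9344177246094, 267.8688659667969) 13.74621868133545 366.96031007751935 267.96992248062014 ((367.0, 268.0), (26.0, 26.0), 90.0)
[ 0.4644 -0.2026  0.016 ]
rim (289.3223571777344, 246.9013214111328) 17.112213134765625 289.3136652325343 246.77033394796146 ((289.2500305175781, 246.75003051757812), (32.52690887451172, 31.819805145263672), 45.0)
rim [0.511 0.001 0.135]
crank (202.19192504882812, 250.3838348388672) 22.38295555114746 204.02064451158105 252.7703927492447 ((201.9000244140625, 250.30001831054688), (44.27414321899414, 12.074767112731934), 63.43495178222656)
[array([0.5533, 0.2752, 0.026 ]), array([0.5678, 0.2469, 0.026 ]), array([0.4639, 0.1917, 0.026 ]), array([0.4496, 0.2198, 0.026 ])]
[0.47   0.2113 0.026 ]
[0.5691 0.2641 0.045 ]
shaft? (288.0, 243.2) [0.5154 0.0029 0.185 ]
(np.float64(313.6349495408005), np.float64(283.4867655383865)) (np.float64(291.03412420228574), np.float64(251.15163373831822))
(np.float64(312.83610208566574), np.float64(242.030690787961)) (np.float64(290.0), np.float64(247.5))
(np.float64(312.5122429144531), np.float64(225.1903549892827)) (np.float64(289.5465702887727), np.float64(245.89838519087928))
0.35
```

```bash
cat >> h.py <<'E'
def to(P,yaw=None):
    s=robot.observe(); p=np.array(s['tool_pos']); r=s['tool_rot']; M=R.from_euler('xyz',r).as_matrix()
    d=M.T@(np.array(P)-p)/0.06
    print('t',round(s['time'],2),'pos',np.round(p,4),'rot',np.round(r,4),'F',np.round(s['contact_force'],1),'T',np.round(s['torque'],2),'open',round(s['opening'],4),'q',np.round(s['qpos'],2))
    print('shift',np.round(d,3),'spin', None if yaw is None else round(-(yaw-r[2]),3))
E
python3 -c "
from h import *
to([.464,-.203,.16])"
```

```text
t 0.35 pos [ 0.1191 -0.5112  0.2436] rot [-3.1413 -0.      0.2288] F [-0.2 -0.4  0.2] T [0.04 0.01 0.01] open 0.0916 q [-1.49  0.34  1.52 -0.    1.28 -0.15]
shift [ 6.764 -3.699  1.394] spin None
```

Call:
{"name": "step_arm", "arguments": {
  "motion": [
    [[0.5,-0.3,0.1],0],
    [[1.2,-0.7,0.25],0],
    [[2.0,-1.1,0.4],0],
    [[2.8,-1.5,0.6],0],
    [[3.6,-2.0,0.75],0],
    [[4.4,-2.4,0.9],0],
    [[5.2,-2.85,1.1],0],
    [[6.0,-3.3,1.25],0],
    [[6.6,-3.6,1.39],0],
    [[6.76,-3.7,1.39],0]
  ],
  "hand": 0
}}

```text
time: 1.6
tool_pos: [0.4648, -0.2014, 0.1597]
tool_rot: [-3.141, 0.001, 0.232]
contact_force: [-0.6, -0.2, 0.5]
opening: 0.0919
grip_force: 0.0
```

Call:
{"name": "step_arm", "arguments": {
  "motion": [
    [[0,0,0],0],
    [[0,0,0],0]
  ]
}}

```text
time: 1.85
tool_pos: [0.4631, -0.2041, 0.1606]
tool_rot: [3.141, 0.0, 0.228]
contact_force: [-0.1, -0.1, -0.7]
opening: 0.0919
grip_force: 0.0
```

```bash
python3 - <<'E'
from h import *
to([.464,-.203,.16])
c=cam('wrist','pics/w1.png'); print(proj(c,[.464,-.203,.016]))
E
```

```text
t 1.85 pos [ 0.4631 -0.2041  0.1606] rot [3.141e+00 1.000e-04 2.276e-01] F [-0.1 -0.1 -0.7] T [-0.03 -0.01 -0.  ] open 0.0919 q [-0.57  0.39  1.7  -0.    1.05  0.78]
shift [ 0.019 -0.014  0.01 ] spin None
(np.float64(319.7386396486157), np.float64(225.11903830619164))
```

View pics/w1.png

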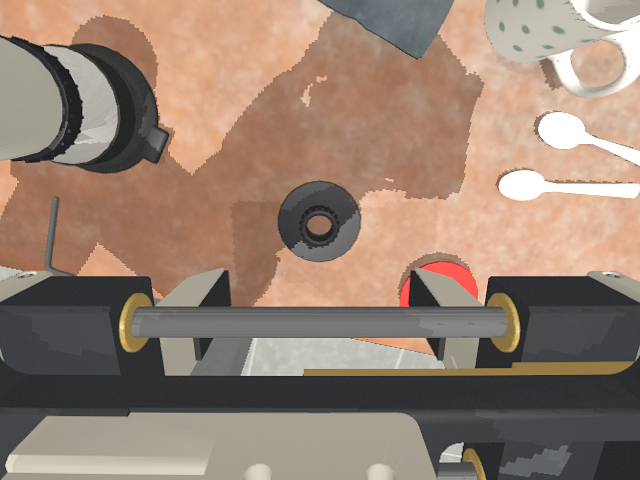

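The wrist view shows the black lid at (319,222), with a flange, boss and hole, and no red on it. The red one is at (440,285), behind the right finger, and the mill is at upper left.

```bash
python3 - <<'E'
from h import *
c=cam('wrist'); P=onz(c,319.5,221.5,.016); print(P); Q=onz(c,319,225.5,.035); print(Q)
g=c['pixels'].astype(int); hsv=cv2.cvtColor(c['pixels'],cv2.COLOR_RGB2HSV)
to([P[0],P[1],.0355])
E
```

```text
[ 0.46711669 -0.20214479  0.016     ]
[ 0.46823891 -0.20144815  0.035     ]
t 1.95 pos [ 0.4631 -0.2042  0.1606] rot [ 3.1411e+00 -1.0000e-04  2.2700e-01] F [-0.3 -0.2 -0.2] T [ 0.   -0.02 -0.01] open 0.0918 q [-0.57  0.39  1.7  -0.    1.05  0.78]
shift [ 0.073 -0.019  2.086] spin None
```

Call:
{"name": "step_arm", "arguments": {
  "motion": [
    [[0.06,-0.02,0.6],0],
    [[0.06,-0.02,1.2],0],
    [[0.06,-0.02,1.7],0],
    [[0.06,-0.02,2.0],0],
    [[0.06,-0.02,2.08],0],
    [[0.06,-0.02,2.08],0]
  ]
}}

```text
time: 2.7
tool_pos: [0.4669, -0.2017, 0.0359]
tool_rot: [3.141, -0.0, 0.228]
contact_force: [0.5, 0.9, -0.7]
opening: 0.0919
grip_force: 0.0
```

Call:
{"name": "step_arm", "arguments": {
  "motion": [
    [[0,0,0],0],
    [[0,0,0],0],
    [[0,0,0],0],
    [[0,0,0],0],
    [[0,0,0],0],
    [[0,0,0],0],
    [[0,0,0],0],
    [[0,0,0],0]
  ],
  "hand": 255,
  "squeeze": 20
}}

```text
time: 3.7
tool_pos: [0.467, -0.2012, 0.0355]
tool_rot: [3.141, -0.0, 0.229]
contact_force: [0.2, -0.3, -0.1]
opening: 0.0313
grip_force: 20.0
```

```bash
python3 - <<'E'
from h import *
to([.467,-.201,.265])
to([.42,-.03,.265])
E
```

```text
t 3.7 pos [ 0.467  -0.2012  0.0355] rot [ 3.1414 -0.      0.2288] F [ 0.2 -0.3 -0.1] T [-0.01 -0.04  0.01] open 0.0313 q [-0.56  0.58  1.81 -0.    0.75  0.78]
shift [ 0.000e+00 -3.000e-03 -3.825e+00] spin None
t 3.7 pos [ 0.467  -0.2012  0.0355] rot [ 3.1414 -0.      0.2288] F [ 0.2 -0.3 -0.1] T [-0.01 -0.04  0.01] open 0.0313 q [-0.56  0.58  1.81 -0.    0.75  0.78]
shift [-0.116 -2.956 -3.826] spin None
```

Call:
{"name": "step_arm", "arguments": {
  "motion": [
    [[0,0,-0.3],0],
    [[0,0,-0.9],0],
    [[0,0,-1.6],0],
    [[0,0,-2.3],0],
    [[0,0,-3.0],0],
    [[0,0,-3.6],0],
    [[0,-0.4,-3.83],0],
    [[-0.05,-1.2,-3.83],0],
    [[-0.1,-2.1,-3.83],0],
    [[-0.12,-2.9,-3.83],0]
  ]
}}

```text
time: 4.95
tool_pos: [0.4184, -0.0306, 0.2642]
tool_rot: [-3.14, 0.002, 0.229]
contact_force: [0.9, 0.3, 1.1]
opening: 0.0311
grip_force: 20.0
```

Call:
{"name": "step_arm", "arguments": {
  "motion": [
    [[0,0,0],0],
    [[0,0,0],0],
    [[0,0,0],0]
  ]
}}

```text
time: 5.32
tool_pos: [0.4205, -0.0338, 0.2649]
tool_rot: [-3.141, 0.001, 0.228]
contact_force: [-1.4, 0.3, -0.6]
opening: 0.0315
grip_force: 20.0
```

```bash
python3 - <<'E'
from h import *
to([.511,.001,.265])
c=cam('wrist','pics/w2.png'); print(proj(c,[.511,.001,.185]),proj(c,[.511,.001,.135]))
E
```

```text
t 5.33 pos [ 0.4205 -0.0338  0.2649] rot [-3.1415e+00  7.0000e-04  2.2790e-01] F [-1.4  0.3 -0.6] T [ 0.02 -0.04 -0.04] open 0.0315 q [-0.26  0.13  1.74 -0.    1.27  1.08]
shift [ 1.6   -0.225 -0.003] spin None
(np.float64(299.3307192443657), np.float64(101.39555287764011)) (np.float64(303.13001064214154), np.float64(108.51305832553699))
```

View pics/w2.png

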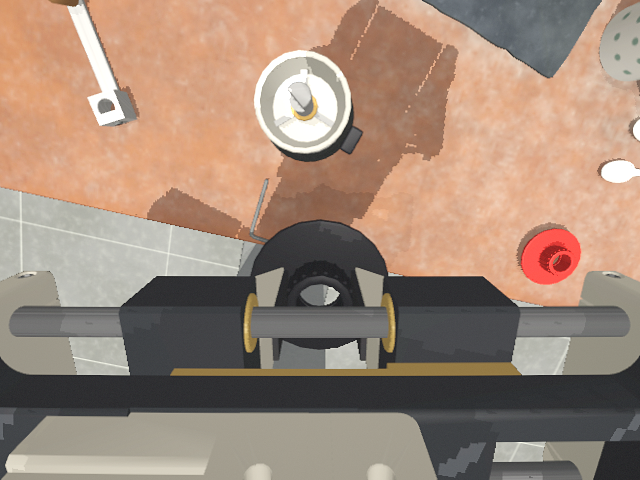

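The wrist view shows the mill rim centred near (303,102), the shaft top at (297,92), the foot lever at (351,139), the crank hub at (109,106) and the lid held level.

```bash
python3 - <<'E'
from h import *
c=cam('wrist'); im=c['pixels']; hsv=cv2.cvtColor(im,cv2.COLOR_RGB2HSV); m=((hsv[:,:,1]<60)&(hsv[:,:,2]>150)).astype(np.uint8)
m[:, :240]=0; m[:,370:]=0; m[170:]=0
cs,_=cv2.findContours(m,cv2.RETR_EXTERNAL,cv2.CHAIN_APPROX_NONE); k=max(cs,key=cv2.contourArea)
e=cv2.fitEllipse(k); print(e, cv2.boundingRect(k)); P=onz(c,*e[0],.135); print('rim',P)
cv2.imwrite('pics/c2.png',cv2.resize(im[45:165,245:365],(600,600),interpolation=cv2.INTER_CUBIC)[:,:,::-1])
to([P[0],P[1],.265]); print(proj(c,[P[0],P[1],.185]))
E
```

```text
((302.07281494140625, 101.30855560302734), (96.21309661865234, 102.60021209716797), 172.3512420654297) (254, 50, 97, 103)
rim [0.51590861 0.00270732 0.135     ]
t 5.42 pos [ 0.4206 -0.034   0.265 ] rot [-3.1415e+00  6.0000e-04  2.2730e-01] F [ 0.2 -0.7 -0.6] T [ 0.01  0.02 -0.06] open 0.0318 q [-0.26  0.13  1.74 -0.    1.27  1.08]
shift [ 1.685e+00 -2.380e-01 -1.000e-03] spin None
(np.float64(298.0005961778524), np.float64(92.45062605987769))
```

View pics/c2.png

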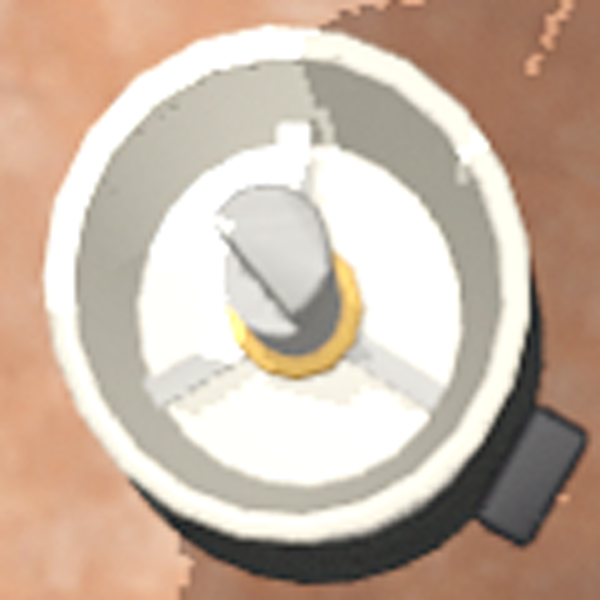

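The crop shows the D-shaped shaft top, with its flat's edge running from crop (220,224) to (297,325) and facing lower-left. I'll work out its angle and the move over the mouth.

```bash
python3 - <<'E'
from h import *
c=cam('wrist')
A=onz(c,245+220/5,45+224/5,.185);B=onz(c,245+297/5,45+325/5,.185); print(A,B,np.linalg.norm(A-B)); d=(B-A)[:2]
print('crank yaw', np.arctan2(d[1],d[0])-np.pi/2+np.pi, np.arctan2(d[1],d[0])+np.pi/2)
n=np.array([-d[1],d[0]])/np.linalg.norm(d); print('dist axis', n@(np.array([.5159,.0027])-A[:2]))
L=onz(c,245+535/5,45+478/5,.012)-np.array([.5159,.0027,0]);print('lever',L,'mill yaw',np.arctan2(L[1],L[0])+np.pi/2)
# shaft top centre from rim edges
print('shaft',onz(c,298.8,94.2,.185))
E
```

```text
[0.51618161 0.00831646 0.185     ] [ 0.50691779 -0.00331397  0.185     ] 0.014868933273907736
crank yaw -0.6726123484234909 -0.6726123484234909
dist axis 0.003278960396011433
lever [-0.01716226 -0.05521591  0.012     ] mill yaw -0.301354374041644
shaft [0.51506709 0.00196981 0.185     ]
```

Call:
{"name": "step_arm", "arguments": {
  "motion": [
    [[0.3,-0.05,0],0],
    [[0.9,-0.12,0],0],
    [[1.4,-0.2,0],0],
    [[1.68,-0.24,0],0],
    [[1.68,-0.24,0],0],
    [[1.68,-0.24,0.2],0],
    [[1.68,-0.24,0.5],0],
    [[1.68,-0.24,0.7],0],
    [[1.68,-0.24,0.8],0],
    [[1.68,-0.24,0.9],0]
  ]
}}

```text
time: 6.72
tool_pos: [0.5155, 0.0035, 0.2112]
tool_rot: [3.141, -0.0, 0.229]
contact_force: [-0.2, -0.5, -0.7]
opening: 0.0314
grip_force: 20.0
```

```bash
python3 - <<'E'
from h import *
to([.5157,.0025,.1585])
c=cam('wrist','pics/w3.png')
E
```

```text
t 6.72 pos [0.5155 0.0035 0.2112] rot [ 3.1413e+00 -5.0000e-04  2.2870e-01] F [-0.2 -0.5 -0.7] T [-0.04  0.    0.04] open 0.0314 q [-0.14  0.35  1.6  -0.    1.19  1.2 ]
shift [-0.     0.016  0.879] spin None
```

View pics/w3.png

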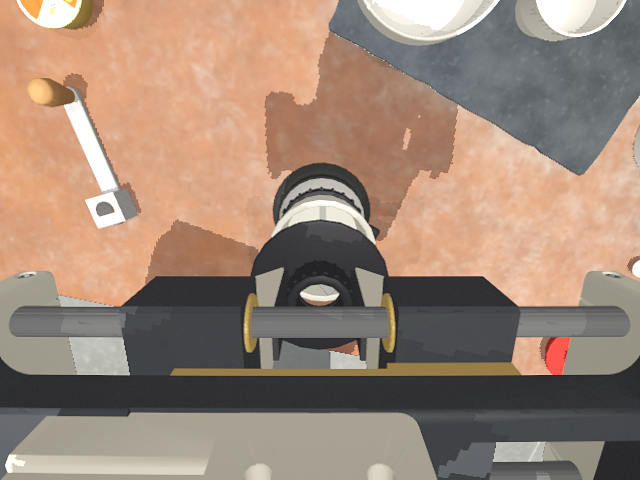

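The shaft is about 9 mm into the lid's hole with no contact force; the hole shows at (320,290). I'll carry on down slowly.

Call:
{"name": "step_arm", "arguments": {
  "motion": [
    [[0,0.01,0.15],0],
    [[0,0.01,0.3],0],
    [[0,0.01,0.45],0],
    [[0,0.01,0.55],0],
    [[0,0.01,0.65],0],
    [[0,0.01,0.72],0],
    [[0,0.01,0.78],0]
  ]
}}

```text
time: 7.65
tool_pos: [0.5156, 0.003, 0.1643]
tool_rot: [3.141, -0.0, 0.229]
contact_force: [-0.5, 0.6, -0.4]
opening: 0.0318
grip_force: 20.0
```

Call:
{"name": "step_arm", "arguments": {
  "motion": [
    [[0,0,0.04],0],
    [[0,0,0.08],0],
    [[0,0,0.11],0],
    [[0,0,0.11],0]
  ]
}}

```text
time: 8.15
tool_pos: [0.5157, 0.003, 0.1585]
tool_rot: [3.141, -0.001, 0.229]
contact_force: [-1.2, 0.4, 5.0]
opening: 0.0317
grip_force: 20.0
```

Call:
{"name": "step_arm", "arguments": {
  "motion": [
    [[0,0,0.015],0],
    [[0,0,0.015],0]
  ]
}}

```text
time: 8.4
tool_pos: [0.5157, 0.003, 0.1584]
tool_rot: [3.141, -0.001, 0.229]
contact_force: [-3.8, 0.1, 11.4]
opening: 0.0314
grip_force: 20.1
```

Call:
{"name": "step_arm", "arguments": {
  "motion": [
    [[0,0,-0.015],0],
    [[0,0,-0.015],0],
    [[0,0,-0.015],0],
    [[0,0,-0.015],0],
    [[0,0,-0.015],0],
    [[0,0,-0.015],0]
  ],
  "hand": 0
}}

```text
time: 9.15
tool_pos: [0.5156, 0.003, 0.1579]
tool_rot: [3.142, 0.0, 0.229]
contact_force: [0.5, 0.4, -0.7]
opening: 0.0873
grip_force: 0.0
```

The lid is seated: it stopped hard at the expected height. Next is the crank.

```bash
python3 -c "
from h import *
to([.463,.207,.16],.49)"
```

```text
t 9.15 pos [0.5156 0.003  0.1579] rot [3.1415 0.     0.2288] F [ 0.5  0.4 -0.7] T [ 0.03  0.01 -0.02] open 0.0873 q [-0.14  0.41  1.67 -0.    1.05  1.2 ]
shift [-0.083 -3.51  -0.036] spin -0.261
```

Call:
{"name": "step_arm", "arguments": {
  "motion": [
    [[0,0,-0.3],0],
    [[0,0,-0.8],0],
    [[0,0,-1.3],0],
    [[0,-0.3,-1.5],0],
    [[0,-1.1,-1.5],-0.1],
    [[-0.05,-2.0,-1.4],-0.2],
    [[-0.08,-2.8,-1.0],-0.26],
    [[-0.08,-3.4,-0.4],-0.26],
    [[-0.08,-3.51,-0.04],-0.26],
    [[-0.08,-3.51,-0.04],-0.26]
  ]
}}

```text
time: 10.4
tool_pos: [0.4609, 0.208, 0.1583]
tool_rot: [-3.14, 0.005, 0.491]
contact_force: [-0.5, 0.0, -0.0]
opening: 0.0913
grip_force: 0.0
```

Call:
{"name": "step_arm", "arguments": {
  "motion": [
    [[0,0,0],0],
    [[0,0,0],0]
  ]
}}

```text
time: 10.65
tool_pos: [0.4638, 0.2068, 0.1613]
tool_rot: [3.141, -0.002, 0.488]
contact_force: [-1.0, -0.6, 0.3]
opening: 0.0918
grip_force: 0.0
```

```bash
python3 - <<'E'
from h import *
to([.463,.207,.16],.49)
c=cam('wrist','pics/w4.png'); print(proj(c,[.470,.211,.026]))
E
```

```text
t 10.65 pos [0.4638 0.2068 0.1613] rot [ 3.1411e+00 -1.9000e-03  4.8790e-01] F [-1.  -0.6  0.3] T [ 0.04 -0.03  0.02] open 0.0918 q [ 0.27  0.39  1.69 -0.    1.05  1.35]
shift [-0.01  -0.009  0.022] spin -0.002
(np.float64(319.55188185887016), np.float64(221.26703018092093))
```

View pics/w4.png

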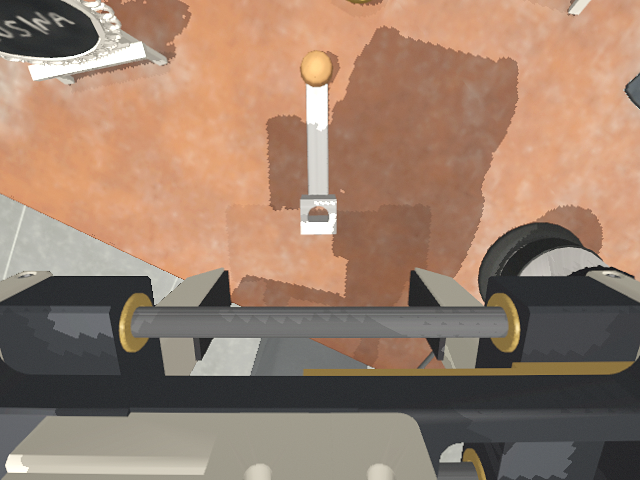

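The wrist view shows the crank aligned with the tool: its hub top is centred at (318,217), the D-bore at (319,214) and the knob at (316,68). Nothing stands in the fingers' way.

```bash
python3 - <<'E'
from h import *
c=cam('wrist'); im=c['pixels']; hsv=cv2.cvtColor(im,cv2.COLOR_RGB2HSV); m=((hsv[:,:,1]<45)&(hsv[:,:,2]>150)).astype(np.uint8)
w=np.zeros_like(m); w[185:245,280:360]=m[185:245,280:360]
row=[(v,np.flatnonzero(w[v])[[0,-1]].tolist()) for v in range(190,242,3) if w[v].any()]; print(row)
H=onz(c,318.5,216.7,.026); a0=onz(c,317.3,180,.006);a1=onz(c,316.5,95,.006); K=onz(c,316,68,.045); print(H,K,np.linalg.norm((K-H)[:2]), 'yaw',np.arctan2(*(K-H)[1::-1]),np.arctan2(*(a1-a0)[1::-1]))
to([H[0],H[1],.021])
E
```

```text
[(190, [308, 327]), (193, [308, 327]), (199, [300, 336]), (202, [300, 336]), (205, [300, 336]), (208, [300, 336]), (211, [301, 336]), (214, [300, 336]), (217, [301, 336]), (220, [301, 336]), (223, [300, 336]), (226, [300, 336]), (229, [301, 336]), (232, [301, 336])]
[0.47303759 0.21358235 0.026     ] [0.57019691 0.26689933 0.045     ] 0.11082703698610356 yaw 0.5018893860664119 0.49493330650382117
t 10.75 pos [0.4637 0.2067 0.1611] rot [ 3.1412e+00 -1.5000e-03  4.8780e-01] F [ 0.6 -0.7 -0.3] T [-0.02  0.    0.05] open 0.0921 q [ 0.27  0.39  1.69 -0.    1.05  1.35]
shift [ 0.188 -0.029  2.335] spin None
```

Call:
{"name": "step_arm", "arguments": {
  "motion": [
    [[0.1,-0.02,0.4],-0.01],
    [[0.18,-0.03,1.0],-0.01],
    [[0.18,-0.03,1.6],-0.01],
    [[0.18,-0.03,2.1],-0.01],
    [[0.18,-0.03,2.25],-0.01],
    [[0.18,-0.03,2.32],-0.01],
    [[0.18,-0.03,2.32],-0.01]
  ]
}}

```text
time: 11.62
tool_pos: [0.4725, 0.2138, 0.0219]
tool_rot: [3.141, -0.002, 0.499]
contact_force: [-0.0, 0.5, 0.0]
opening: 0.0916
grip_force: 0.0
```

Call:
{"name": "step_arm", "arguments": {
  "motion": [
    [[0,0,0],0],
    [[0,0,0],0],
    [[0,0,0],0],
    [[0,0,0],0],
    [[0,0,0],0],
    [[0,0,0],0],
    [[0,0,0],0],
    [[0,0,0],0]
  ],
  "hand": 255,
  "squeeze": 40
}}

```text
time: 12.62
tool_pos: [0.4718, 0.2136, 0.021]
tool_rot: [3.141, 0.0, 0.499]
contact_force: [0.1, -0.8, -0.5]
opening: 0.03
grip_force: 39.9
```

```bash
python3 -c "
from h import *
to([.473,.214,.29])
to([.5157,.003,.29],-.67)"
```

```text
t 12.62 pos [0.4718 0.2136 0.021 ] rot [3.1415e+00 1.0000e-04 4.9880e-01] F [ 0.1 -0.8 -0.5] T [-0.11 -0.03 -0.04] open 0.03 q [ 0.28  0.62  1.79 -0.    0.73  1.35]
shift [ 2.000e-02  4.000e-03 -4.483e+00] spin None
t 12.62 pos [0.4718 0.2136 0.021 ] rot [3.1415e+00 1.0000e-04 4.9880e-01] F [ 0.1 -0.8 -0.5] T [-0.11 -0.03 -0.04] open 0.03 q [ 0.28  0.62  1.79 -0.    0.73  1.35]
shift [-1.038  3.433 -4.482] spin 1.169
```

Call:
{"name": "step_arm", "arguments": {
  "motion": [
    [[0,0,-0.2],0],
    [[0,0,-0.6],0],
    [[0,0,-1.2],0],
    [[0,0,-1.9],0],
    [[0,0,-2.6],0],
    [[0,0,-3.3],0],
    [[0,0,-3.9],0],
    [[0,0,-4.3],0],
    [[0,0,-4.48],0],
    [[0,0,-4.48],0]
  ]
}}

```text
time: 13.88
tool_pos: [0.4717, 0.2137, 0.2902]
tool_rot: [3.141, -0.001, 0.499]
contact_force: [-0.7, 0.8, -2.1]
opening: 0.0296
grip_force: 39.9
```

Call:
{"name": "step_arm", "arguments": {
  "motion": [
    [[-0.1,0.4,0],0.1],
    [[-0.3,1.0,0],0.25],
    [[-0.5,1.7,0],0.4],
    [[-0.75,2.4,0],0.55],
    [[-0.95,3.1,0],0.7],
    [[-1.04,3.43,0],0.82],
    [[-1.04,3.43,0],0.82],
    [[-1.04,3.43,0],0.82],
    [[-1.04,3.43,0],0.82]
  ]
}}

```text
time: 15.0
tool_pos: [0.5152, 0.0041, 0.2896]
tool_rot: [3.142, 0.001, -0.319]
contact_force: [-0.1, -0.3, -1.8]
opening: 0.03
grip_force: 39.9
```

```bash
python3 - <<'E'
from h import *
to([.5157,.003,.22],-.32)
s=robot.observe(); c=cam('wrist','pics/w5.png'); p=np.array(s['tool_pos']); M=R.from_euler('xyz',s['tool_rot']).as_matrix()
for n,q in dict(hubtopfront=(.015,0,-.005),armfront=(.015,0,.015),bore=(0,0,-.005),knobtop=(.113,0,-.024),knobmid=(.113,0,-.01)).items(): print(n,np.round(proj(c,p+M@np.array(q)),1))
print(c['pixels'][200:300:2,319].mean(1).round().astype(int))
E
```

```text
t 15.0 pos [0.5152 0.0041 0.2896] rot [ 3.1416e+00  7.0000e-04 -3.1880e-01] F [-0.1 -0.3 -1.8] T [0.04 0.08 0.01] open 0.03 q [-0.14  0.29  1.47  0.    1.38  1.75]
shift [0.015 0.015 1.16 ] spin 0.001
hubtopfront [322.4 277.3]
armfront [322.  261.2]
bore [322.3 308.4]
knobtop [323.4   1.9]
knobmid [323.  18.]
[193 195 195 194 194 195 195 193 194 195 194 192 192 194 193 194 186 173
 172 173 172 172 172 173 173 172 172 172 171 170 130 126 126 125 124 127
 126 121 126 177 170 170 173 173 161 117 126 126 126 127]
```

View pics/w5.png

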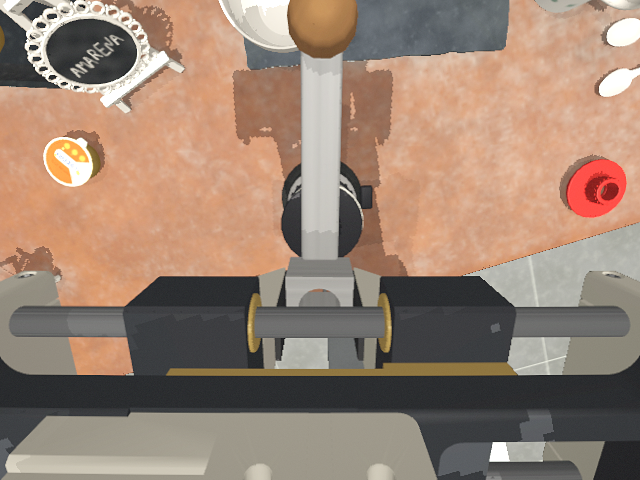

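The crank sits level and true in the grip. The hub's top front edge is at row 278 against 277 predicted, so the bore is on the TCP within about 0.5 mm. Now I'll go down onto the shaft top.

Call:
{"name": "step_arm", "arguments": {
  "motion": [
    [[0.01,0.01,0.2],0],
    [[0.01,0.01,0.5],0],
    [[0.01,0.01,0.8],0],
    [[0.01,0.01,1.05],0],
    [[0.01,0.01,1.2],0],
    [[0.01,0.01,1.3],0],
    [[0.01,0.01,1.33],0],
    [[0.01,0.01,1.33],0]
  ]
}}

```text
time: 16.05
tool_pos: [0.5161, 0.0023, 0.2104]
tool_rot: [-3.142, -0.001, -0.321]
contact_force: [-0.1, 0.8, -1.6]
opening: 0.0298
grip_force: 39.9
```

Call:
{"name": "step_arm", "arguments": {
  "motion": [
    [[0,0,0.03],0],
    [[0,0,0.05],0],
    [[0,0,0.07],0],
    [[0,0,0.07],0]
  ]
}}

```text
time: 16.55
tool_pos: [0.5159, 0.0023, 0.2059]
tool_rot: [3.142, -0.0, -0.321]
contact_force: [-0.5, 0.6, -0.9]
opening: 0.0295
grip_force: 39.9
```

Call:
{"name": "step_arm", "arguments": {
  "motion": [
    [[0,0,0.01],0],
    [[0,0,0.015],0],
    [[0,0,0.015],0]
  ]
}}

```text
time: 16.92
tool_pos: [0.516, 0.0023, 0.2053]
tool_rot: [-3.142, -0.001, -0.321]
contact_force: [-0.7, 0.3, 1.2]
opening: 0.0295
grip_force: 39.9
```

Call:
{"name": "step_arm", "arguments": {
  "motion": [
    [[0,0,0.008],0],
    [[0,0,0.008],0],
    [[0,0,0.008],0]
  ]
}}

```text
time: 17.3
tool_pos: [0.516, 0.0023, 0.205]
tool_rot: [-3.142, -0.001, -0.321]
contact_force: [-0.9, 0.3, 5.0]
opening: 0.03
grip_force: 39.9
```

Call:
{"name": "step_arm", "arguments": {
  "motion": [
    [[0,0,0],0.03],
    [[0,0,0],0.06],
    [[0,0,0],0.09],
    [[0,0,0],0.12],
    [[0,0,0],0.15],
    [[0,0,0],0.15]
  ]
}}

```text
time: 18.05
tool_pos: [0.5153, 0.0027, 0.2037]
tool_rot: [3.141, 0.002, -0.472]
contact_force: [0.5, -0.5, -1.5]
opening: 0.0299
grip_force: 39.9
```

Call:
{"name": "step_arm", "arguments": {
  "motion": [
    [[0,0,0],0.03],
    [[0,0,0],0.06],
    [[0,0,0],0.08],
    [[0,0,0],0.08]
  ]
}}

```text
time: 18.55
tool_pos: [0.5159, 0.0024, 0.2045]
tool_rot: [3.142, -0.0, -0.551]
contact_force: [-0.9, 0.4, -0.7]
opening: 0.0298
grip_force: 39.9
```

The force fell away at yaw -0.47, so the bore has found the flat. I'll turn on to the middle of the match at -0.66 and let it down gently.

Call:
{"name": "step_arm", "arguments": {
  "motion": [
    [[0,0,0],0.03],
    [[0,0,0],0.06],
    [[0,0,0],0.09],
    [[0,0,0],0.11],
    [[0,0,0.02],0.11],
    [[0,0,0.04],0.11],
    [[0,0,0.04],0.11]
  ]
}}

```text
time: 19.42
tool_pos: [0.5157, 0.0022, 0.202]
tool_rot: [3.141, 0.0, -0.661]
contact_force: [-0.1, -0.7, -1.6]
opening: 0.0297
grip_force: 39.9
```

Call:
{"name": "step_arm", "arguments": {
  "motion": [
    [[0,0,0.03],0],
    [[0,0,0.05],0],
    [[0,0,0.05],0]
  ]
}}

```text
time: 19.8
tool_pos: [0.5156, 0.0022, 0.1989]
tool_rot: [3.141, 0.0, -0.661]
contact_force: [-1.7, -1.6, -2.0]
opening: 0.0296
grip_force: 39.9
```

Call:
{"name": "step_arm", "arguments": {
  "motion": [
    [[0,0.01,0.02],0],
    [[0,0.01,0.05],0],
    [[0,0.01,0.08],0],
    [[0,0.01,0.08],0]
  ]
}}

```text
time: 20.3
tool_pos: [0.5155, 0.002, 0.1941]
tool_rot: [-3.141, 0.0, -0.661]
contact_force: [0.1, 0.5, -1.6]
opening: 0.0299
grip_force: 39.9
```

Call:
{"name": "step_arm", "arguments": {
  "motion": [
    [[0,0,0.03],0],
    [[0,0,0.06],0],
    [[0,0,0.09],0],
    [[0,0,0.12],0],
    [[0,0,0.14],0],
    [[0,0,0.14],0]
  ]
}}

```text
time: 21.05
tool_pos: [0.5155, 0.0019, 0.1858]
tool_rot: [3.141, 0.0, -0.661]
contact_force: [0.0, -0.2, -2.0]
opening: 0.0293
grip_force: 39.9
```

Call:
{"name": "step_arm", "arguments": {
  "motion": [
    [[0,0,0.01],0],
    [[0,0,0.02],0],
    [[0,0,0.03],0],
    [[0,0,0.03],0]
  ]
}}

```text
time: 21.55
tool_pos: [0.5155, 0.0019, 0.1841]
tool_rot: [3.142, -0.0, -0.661]
contact_force: [0.2, 0.8, -1.1]
opening: 0.0298
grip_force: 39.9
```

Call:
{"name": "step_arm", "arguments": {
  "motion": [
    [[0,0,0.01],0],
    [[0,0,0.015],0],
    [[0,0,0.015],0]
  ]
}}

```text
time: 21.92
tool_pos: [0.5156, 0.0018, 0.1839]
tool_rot: [-3.141, -0.001, -0.661]
contact_force: [-1.9, -0.1, 5.5]
opening: 0.0297
grip_force: 39.9
```

Call:
{"name": "step_arm", "arguments": {
  "motion": [
    [[0,0,0.007],0],
    [[0,0,0.007],0],
    [[0,0,0.007],0]
  ]
}}

```text
time: 22.3
tool_pos: [0.5156, 0.0018, 0.1838]
tool_rot: [-3.141, -0.001, -0.661]
contact_force: [-1.8, 0.1, 7.6]
opening: 0.03
grip_force: 39.9
```

Call:
{"name": "step_arm", "arguments": {
  "motion": [
    [[0,0,-0.007],0],
    [[0,0,-0.007],0],
    [[0,0,-0.007],0],
    [[0,0,-0.007],0]
  ]
}}

```text
time: 22.8
tool_pos: [0.5156, 0.0018, 0.1839]
tool_rot: [-3.141, -0.001, -0.661]
contact_force: [-2.2, 0.5, 6.8]
opening: 0.0296
grip_force: 39.9
```

```bash
python3 - <<'E'
from h import *
to([.5156,.0018,.1838],-.66)
c=cam('scene'); cv2.imwrite('pics/s9.png',cv2.resize(c['pixels'][150:310,220:420],(800,640),interpolation=cv2.INTER_CUBIC)[:600,:,::-1])
E
```

```text
t 22.8 pos [0.5156 0.0018 0.1839] rot [-3.1413e+00 -7.0000e-04 -6.6120e-01] F [-2.2  0.5  6.8] T [0.21 0.53 0.02] open 0.0296 q [-0.15  0.38  1.64 -0.    1.12  2.09]
shift [0.001 0.001 0.001] spin -0.001
```

View pics/s9.png

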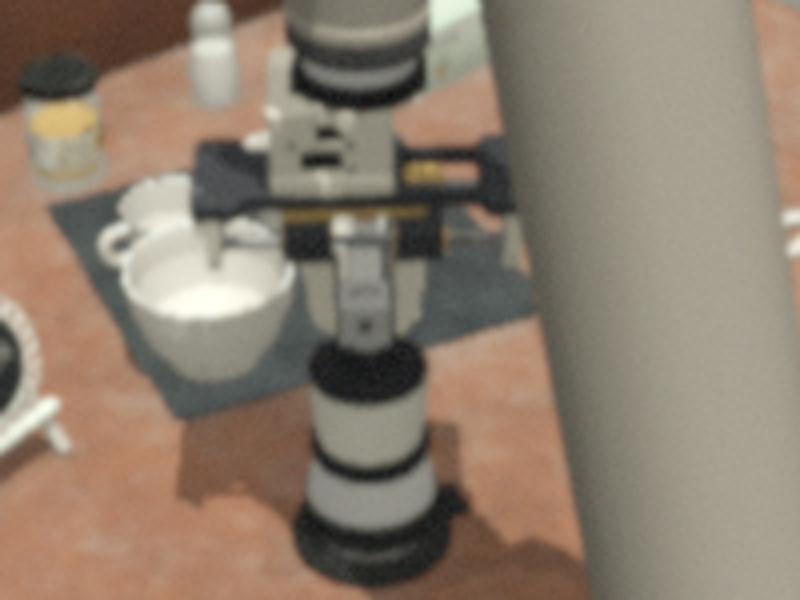

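The scene crop shows the lid flush on the rim at (368,365). The hub, with its set-screw at (365,325), is low over the boss and held level.

```bash
python3 -c "
from cell import robot
print(robot.hand_in())"
```

```text
the job is handed in; nothing more can be done
None
```

The job is handed in at about 23 s: the black lid is fully home in the hopper mouth, and the crank is fully down and level on its flat, still held in the gripper with the set-screw in the open.

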